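Set the stop collar on a portioning stand

ROBOT

A 6-joint arm with a two-finger parallel gripper is mounted at the origin on a cart in front of the work surface, level with it; the furniture and walls round the work are solid. World frame = base frame: x ahead of the robot, y to its left, z up, the work surface at z = 0. Lengths are in m, angles in rad, forces in N, time in s.
With the tool pointing down it reaches from about 0.375 to 0.825 m from the base axis. Payload 5.5 kg.
Tool frame: the origin (TCP) lies at the very end of the fingers, on their centre line; the grasp point (between the pads) lies 19 mm behind it (robot.hold_point_z is the z of the grasp point in the tool frame, in m); z points along the fingers, y is the direction in which the jaws open and shut (so a half turn about z gives the same grasp; the last joint's range is limited). The gripper opens to 85 mm and grips with 20 to 120 N. Pads are 22 mm wide; open, the fingers measure 114 mm over their backs; the gripper's body (76 mm by 85 mm) begins 54 mm behind the grasp point. The pads swing forward as they close: fully open they stand 13 mm farther back than shut.
Start: joints at [-1.242, 0.314, -0.047, 1.21, 0, 1.571], TCP at [0.194, -0.568, 0.231] pointing down, gripper open.
Joint ranges: [-2.67, 2.67], [-0.69, 1.73], [-1.03, 1.25], [-2.08, 2.16], [-1.42, 1.45], [-3.14, 3.14]. Speed limits (rad/s): [2.39, 2.39, 3.01, 3.14, 3.14, 3.14].

INTERFACE

Orientations are given as a unit quaternion [w, x, y, z].
In Python, from station import robot, viewer, close_job gives the robot as it stands.
- The arm moves only by the tool arm_command, never from a script. Its argument "moves" is a list of rows, each a list of 4 numbers: the shift along the tool's x, y, z in units of 20 mm (1.0 is 20 mm), then the turn about the tool's z in units of 60 degrees (1.0 is 60 degrees). In form: [[tx, ty, tz, twist], ...]. A call has 1 to 5 rows; each row shifts and turns the pose as measured when the row begins, along the tool's axes as they then stand; what a row does not reach is not made up. A row lasts 1/8 s, in which the tool goes at most 62.5 mm and 10.7 degrees, less where a joint would pass 70% of its speed; a pose out of reach is approached as far as the arm can. A call with a number of a shift or a turn outside -1 to 1 is refused whole. A call with a gripper value outside its range is refused whole. "fingers" is the opening, from -1 (shut) to 1 (fully open), so that 0 is half open, set as the call begins (left out, the last holds). The fingers move at their own pace and stop on an object; "grip_force" is the grip in N (left out, the last holds). Time passes only in rows, so rows that do not move let the fingers close. It gives the time, the measured TCP pose, the force and the opening at its end, in the units of the state.
- robot.observe(): the state, without advancing time (a new reading comes with each control period).
- viewer.grab_frame(name): name is "scene" or "top"; returns the picture (384x512x3 uint8, red, green, blue); there is no depth.
- viewer.camera_model(name): a dict with "fx", "fy", "cx", "cy" (pixels), "k1" (the pictures are not rectified: a ray, as slopes to the right and down, at radius r is drawn at 1 + k1 r^2 times it, then the intrinsics apply), "T" (4x4, takes a point from camera to world coordinates). Camera axes: x right, y up, looking along -z (the intrinsics and any distortion apply to the point x, -y, -z); pixel columns grow to the right and rows downward; lengths in m; the calibration is good to about 2 mm. A picture is of the moment at which its call begins. camera_model takes no time and is no camera call.
- close_job(): hands the job in, once; it reports no verdict.
The state is a dict: "time_s": time; "q": joint angles; "dq": joint speeds; "tau": joint torques, N m; "position": TCP position; "ee_rot": TCP orientation; "ft_force": force on the tool from outside, world axes, zero at the start; "moment": the same for the moment, N m; "grip_width": opening from 0.0 (shut) to 1.0 (fully open).
Only numpy, scipy, OpenCV 4.12 (cv2) and the standard library are available. Lean on these libraries where they do the work, as an engineer would, in place of code of your own. Each camera call takes 0.05 s, during which the arm holds its last target.

TASK

Two portioning stands stand on the prep table. On the one with the orange knurled collar, grip the collar and spin it counter-clockwise up its threaded rod until the white line round its middle is level with the tip of that stand's red pointer, then let go of it. Leave the grey collar and the orange stand's pointer as they are.

Things in the scene. Friction and masses are not known exactly. Their poses are not given: they have to be found in the camera images.
- orange_collar_mid (a point): Centre of the orange knurled collar, a ring 42 mm in diameter and 18 mm high with a white line round its mid-height; z up, x and y turn with it. It rides an upright threaded rod (16 mm over the thread, top 119 mm above the table, at most 44 mm above this point) on a stand fixed to the table (base 100 x 195 mm, top 14 mm above the table). It begins 14 to 34 mm below the pointer.
- orange_collar (a joint): Turn of the orange collar in rad, growing counter-clockwise seen from above, 0 to 1.4. The quick thread is steep: each radian counter-clockwise lifts the collar 25 mm, so the hand must rise as it turns; the highest setting needs 1.36 rad, one turn of the wrist without regrasping. It turns lightly (about 0.1 N m) and stays where it is left.
- orange_pointer_tip (a point): Tip of the red pointer on the gauge post of the orange collar's stand; z up. It points level at the rod, 80 mm from the rod's axis; the 10 mm post (128 mm high) stands 30 mm behind it. The tip is 95 to 109 mm above the table, differing from run to run: the height the collar must get.
- grey_collar_mid (a point): Centre of the grey collar on the other stand, alike in every way but the collar's colour (it has a red pointer of its own). To be left alone.

How it is judged:
At the end, for the whole second after the job is handed in: The middle of the orange collar is within 8 mm of the height of its stand's pointer tip, and the collar is at rest and released (z of orange_collar_mid in the frame of orange_pointer_tip between -0.008 and 0.008 m and velocity of joint orange_collar between -0.05 and 0.05 rad/s); the robot touches nothing.
It fails at once if the grey collar is turned (moved by more than 5 mm) (distance of grey_collar_mid from where it was at the start of the episode above 0.005 m).
It fails at once if the orange stand's pointer is shifted by more than 4 mm (distance of orange_pointer_tip from where it was at the start of the episode above 0.004 m).
It also fails if it takes over 29 s, if anything falls off the work surface, if the arm or the gripper's body presses on something with over 40 N, if the wrist force passes 120 N, or if a joint passes its speed limit or range.

## Working session

There is one attempt and no reset: what is moved stays moved. The work goes in short steps, Python scripts to look and compute and a tool call to move; the robot and the scene stay as the last step left them, time stands still between calls to the robot, and variables do not carry over. Pictures are saved under pics/ and viewed, and the job is handed in when it is done.

Besides the shell and the picture viewer there is one more tool, called after "Request:" as name(argument=value, ...), one argument or row to a line, values as JSON. arm_command: Moves the arm, as the interface text tells. Shifts and turns lie within -1 to 1; 1 stands for 20 mm of shift or 60 degrees of turn. Its arguments: {"type":"object","properties":{"moves":{"type":"array"},"fingers":{"type":"number"},"grip_force":{"type":"number"}},"required":["moves"]}

```bash
mkdir -p pics; python3 - <<'E'
from station import robot, viewer
import cv2
for n in ("scene","top"):
    f=viewer.grab_frame(n); cv2.imwrite(f"pics/{n}0.png",cv2.resize(f[:,:,::-1],(768,576),interpolation=cv2.INTER_CUBIC)); cv2.imwrite(f"{n}0raw.png",f[:,:,::-1])
    print(viewer.camera_model(n))
print(robot.observe())
E
```

```text
{'fx': 440.8009409290326, 'fy': 440.8009409290326, 'cx': 257.7326778789572, 'cy': 194.41901183240032, 'k1': -0.05355372003302113, 'T': array([[-0.8601717 ,  0.34164721, -0.37865792,  0.16318528],
       [-0.5099869 , -0.5823773 ,  0.63304822,  0.5977664 ],
       [-0.00424262,  0.73764074,  0.67518007,  0.78441054],
       [ 0.        ,  0.        ,  0.        ,  1.        ]])}
{'fx': 356.45078637686714, 'fy': 356.45078637686714, 'cx': 252.56649252911504, 'cy': 190.62793106313651, 'k1': -0.10183981849178189, 'T': array([[-0.0227977 ,  0.99185494, -0.12531578,  0.40368866],
       [-0.99911046, -0.0181556 ,  0.03806142, -0.0172009 ],
       [ 0.03547623,  0.12607202,  0.99138655,  0.95742599],
       [ 0.        ,  0.        ,  0.        ,  1.        ]])}
{'time_s': 0.1, 'q': array([-1.24205120e+00,  3.14157429e-01, -4.79892779e-02,  1.21017957e+00,
        1.57992771e-05,  1.57079843e+00]), 'dq': array([ 1.46254929e-03, -1.76523888e-04,  3.22385237e-03, -7.01445203e-04,
       -1.92303897e-05, -8.34076204e-04]), 'tau': array([ 1.94055588e-04, -5.40768063e+01,  3.40541625e+01,  1.11768296e-02,
       -7.43339768e-06,  1.45935053e-05]), 'position': array([ 0.19355135, -0.56737779,  0.23051503]), 'ee_rot': array([-7.55958481e-04,  9.86521104e-01,  1.63632291e-01, -1.17383400e-04]), 'ft_force': array([-0.5989663 ,  0.33731791, -0.87135845]), 'moment': array([ 0.02623944, -0.02220305,  0.00810767]), 'grip_width': 1.0007032431291232}
```

View pics/scene0.png

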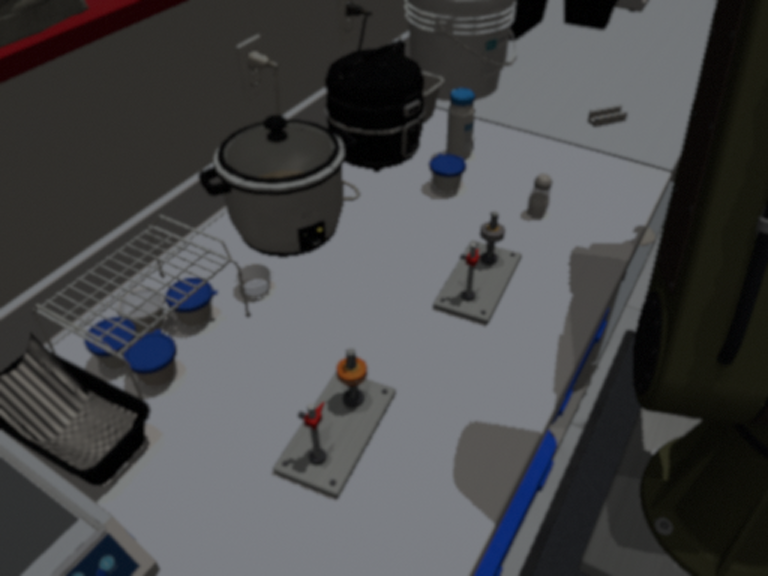

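View pics/top0.png

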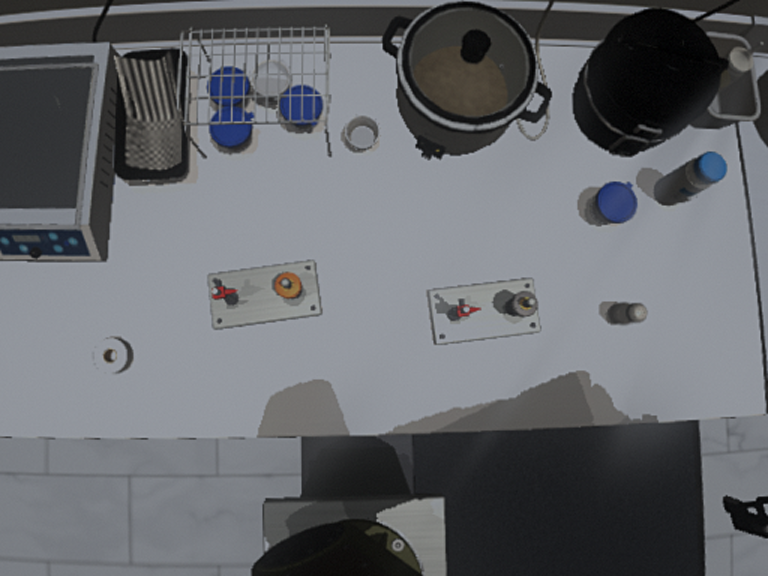

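The scene shows the orange stand near (350,370) with its red pointer near (313,415). The top view shows the orange collar near (288,285) and its pointer near (225,292). I'll zoom in for accurate pixels.

```bash
python3 - <<'E'
import cv2,numpy as np
a=cv2.imread("scene0raw.png")[220:340,170:280]; b=cv2.imread("top0raw.png")[165:225,130:220]
a=cv2.convertScaleAbs(cv2.resize(a,None,fx=5,fy=5,interpolation=cv2.INTER_CUBIC),alpha=1.5); b=cv2.convertScaleAbs(cv2.resize(b,None,fx=8,fy=8,interpolation=cv2.INTER_CUBIC),alpha=1.5)
cv2.imwrite("pics/sz.png",a);cv2.imwrite("pics/tz.png",b)
E
```

```text
(no output)
```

View pics/sz.png

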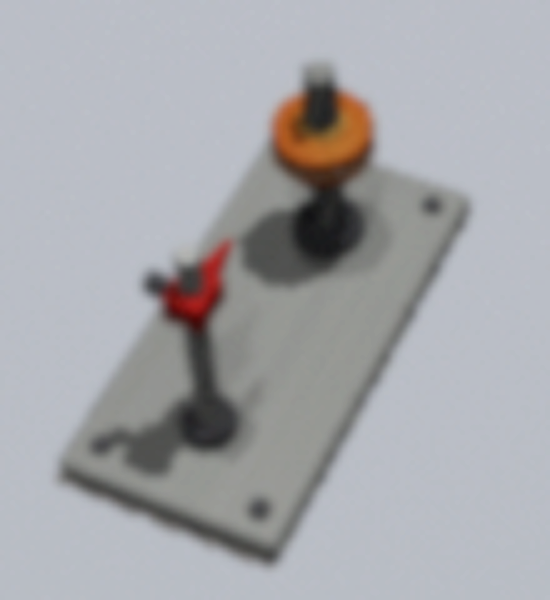

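View pics/tz.png

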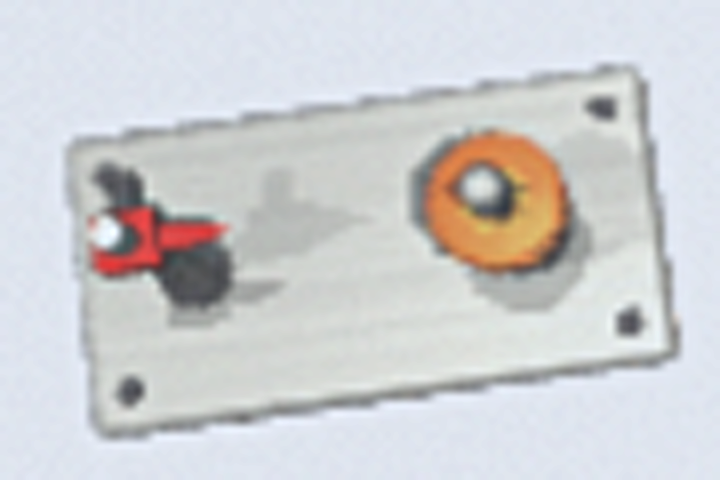

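```bash
cat >h.py <<'E'
import cv2,numpy as np
from scipy.optimize import least_squares, minimize
from station import viewer
C={n:viewer.camera_model(n) for n in("scene","top")}
def proj(n,P):
    c=C[n];P=np.atleast_2d(P);T=c["T"];p=(P-T[:3,3])@T[:3,:3]
    s=np.c_[p[:,0],-p[:,1]]/-p[:,2:3]; s=s*(1+c["k1"]*(s**2).sum(1))[:,None]
    return s*[c["fx"],c["fy"]]+[c["cx"],c["cy"]]
def tri(obs,z=None):
    f=lambda X:np.concatenate([(proj(n,X)[0]-uv) for n,uv in obs]+([[ (X[2]-z)*1000]] if z is not None else []))
    r=least_squares(f,[.45,.2,.1]);return r.x,r.fun
def ring(X,R=.021,h=.009):
    t=np.linspace(0,2*np.pi,60);o=np.c_[R*np.cos(t),R*np.sin(t),0*t]
    return np.r_[X+o+[0,0,h],X+o-[0,0,h]]
def omask(img):
    h=cv2.cvtColor(img,cv2.COLOR_BGR2HSV); return cv2.inRange(h,(7,110,50),(24,255,255))
def ext(pts,K=24):
    a=np.linspace(0,2*np.pi,K,endpoint=False);d=np.c_[np.cos(a),np.sin(a)]
    return (pts@d.T).max(0)
def fitcollar(imgs,x0,boxes):
    obs={}
    for n,im in imgs.items():
        S=6;big=cv2.resize(im,None,fx=S,fy=S,interpolation=cv2.INTER_CUBIC);m=omask(big)
        nl,l,st,_=cv2.connectedComponentsWithStats(m)
        x,y,w,h=[v*S for v in boxes[n]]
        sub=l[y:y+h,x:x+w];k=np.bincount(sub[sub>0]).argmax()
        ys,xs=np.where(l==k);obs[n]=ext((np.c_[xs,ys]+.5)/S-.5)
    f=lambda X:np.concatenate([ext(proj(n,ring(X)))-e for n,e in obs.items()])
    r=least_squares(f,x0,loss='soft_l1',f_scale=.5)
    return r.x,np.sqrt(np.mean(f(r.x)**2)),{n:(e[0]+e[12],e[6]+e[18]) for n,e in obs.items()}
E
cat > m.py <<'E'
from h import *
S=lambda u,v:np.array([(u+.5)/5-.5+170,(v+.5)/5-.5+220])
T=lambda u,v:np.array([(u+.5)/8-.5+130,(v+.5)/8-.5+165])
tip,r=tri([("scene",S(233,241)),("top",T(230,230))]);print("tip",tip,r)
rod,r=tri([("scene",S(320,68)),("top",T(483,183))]);print("rodtop",rod,r)
rod,r=tri([("scene",S(320,68)),("top",T(483,183))],.119);print("rodtop z=.119",rod,r, np.linalg.norm(rod[:2]-tip[:2]))
ims={n:cv2.imread(n+"0raw.png") for n in C}
b={"scene":(215,235,40,30),"top":(178,178,30,25)}
print("both",fitcollar(ims,rod-[0,0,.04],b))
for n in C: print(n,fitcollar({n:ims[n]},rod-[0,0,.04],{n:b[n]}))
for n,cs in (("scene",[(62,470),(272,560),(468,200)]),("top",[(70,140),(100,437),(678,358),(635,68)])):
    for c in cs:
        print(n,tri([(n,(S if n=="scene" else T)(*c))],.014)[0])
E
python3 m.py
```

```text
tip [0.50972884 0.17838858 0.0983912 ] [-0.06109419 -0.01357456  0.032945    0.07007643]
rodtop [0.51989659 0.09884785 0.11783076] [-0.10204992 -0.02139636  0.05060773  0.10959605]
rodtop z=.119 [0.51959208 0.09912323 0.11892094] [-0.07258364 -0.24124374 -0.12918979  0.17713519 -0.07906491] 0.07987665056508012
both (array([0.51964102, 0.10017283, 0.07603828]), np.float64(1.0297424169633083), {'scene': (np.float64(19.166666666666714), np.float64(16.66666666666663)), 'top': (np.float64(17.33333333333337), np.float64(16.833333333333314))})
scene (array([ 0.56889128,  0.03156627, -0.01931056]), np.float64(0.4505162365685673), {'scene': (np.float64(19.166666666666714), np.float64(16.66666666666663))})
top (array([0.52286999, 0.10363692, 0.05105892]), np.float64(0.13417934762880093), {'top': (np.float64(17.33333333333337), np.float64(16.833333333333314))})
scene [0.54564218 0.25737728 0.014     ]
scene [0.45064036 0.24769245 0.014     ]
scene [0.47490766 0.0544936  0.014     ]
top [0.55164057 0.25193688 0.014     ]
top [0.45225503 0.24036758 0.014     ]
top [0.47497522 0.04897504 0.014     ]
top [0.57251692 0.06245751 0.014     ]
```

```bash
cat > m2.py <<'E'
from h import *
import sys
pre=sys.argv[1];R=np.array([0.5197,0.0992])
im=cv2.imread(pre+"raw.png")
u0,v0=215,225;big=cv2.convertScaleAbs(cv2.resize(im[v0:v0+50,u0:u0+45],None,fx=8,fy=8,interpolation=cv2.INTER_CUBIC),alpha=1.8)
outs=[]
for z in map(float,sys.argv[2:]):
    o=big.copy()
    p=ring(np.array([*R,z]))
    for q,c in((p[:60],(255,255,0)),(p[60:],(0,255,0))):
        s=((proj("scene",q)-[u0,v0]+.5)*8-.5).round().astype(int);cv2.polylines(o,[s],True,c,1)
    outs.append(o)
cv2.imwrite("pics/ov_%s.png"%pre,cv2.resize(np.hstack(outs),None,fx=min(1,798/(360*len(outs))),fy=min(1,798/(360*len(outs))),interpolation=cv2.INTER_AREA))
E
python3 m2.py scene0 .077 .083
```

```text
(no output)
```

View pics/ov_scene0.png

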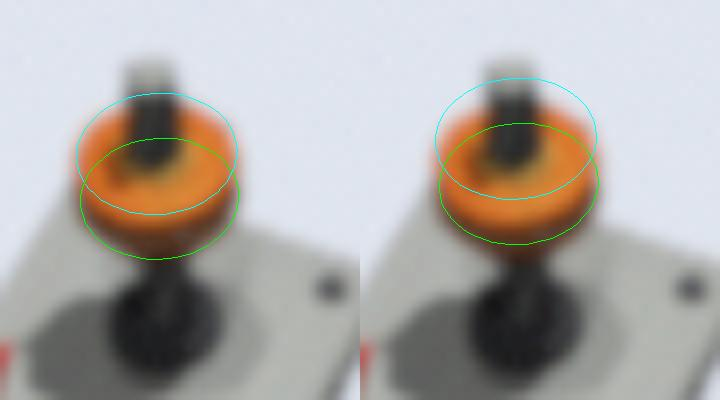

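The overlay puts the collar about 1.5 px lower than the 0.077 m model, so its mid-height is near 0.074–0.075 m. The limit "rod top at most 44 mm above" gives at least 0.075. The tip is at 0.098 m, so the collar needs a lift of about 23 mm. I'll start the transit now.

Request:
arm_command(
  moves=[
    [1,-1,0,0],
    [1,-1,0,0],
    [1,-1,0,0],
    [1,-1,0,0],
    [1,-1,0,0],
  ],
  fingers=1,
  grip_force=35,
)

```text
time_s: 0.72
position: [0.2561, -0.437, 0.2279]
ee_rot: [-0.003, 0.987, 0.162, -0.001]
ft_force: [-0.4, 0.0, 0.2]
grip_width: 0.997
```

```bash
python3 m2.py scene0 .072 .075
```

```text
(no output)
```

View pics/ov_scene0.png

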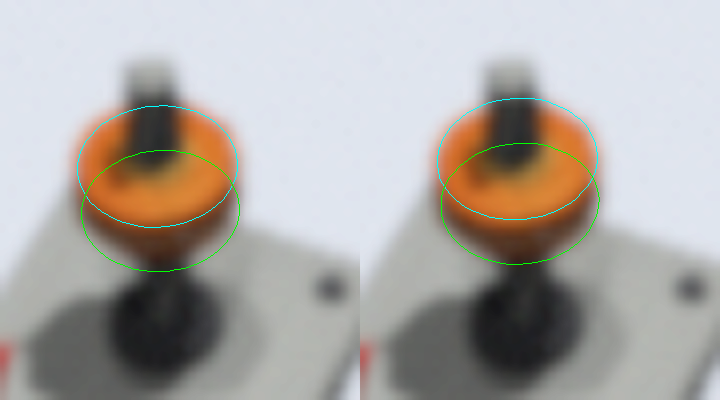

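Request:
arm_command(
  moves=[
    [1,-1,0,0],
    [1,-1,0,0],
    [1,-1,0,0],
    [1,-1,0,0],
    [1,-1,0,0],
  ],
)

```text
time_s: 1.35
position: [0.3196, -0.3047, 0.2269]
ee_rot: [-0.004, 0.987, 0.162, -0.001]
ft_force: [0.6, 0.1, 0.1]
grip_width: 0.999
```

Request:
arm_command(
  moves=[
    [1,-1,0,0],
    [1,-1,0,0],
    [1,-1,0,0],
    [1,-1,0,0],
    [1,-1,0,0],
  ],
)

```text
time_s: 1.98
position: [0.3828, -0.1729, 0.2264]
ee_rot: [-0.005, 0.987, 0.162, -0.002]
ft_force: [0.3, 0.4, 0.8]
grip_width: 1.003
```

Request:
arm_command(
  moves=[
    [1,-1,0,0],
    [1,-1,0,0],
    [1,-1,0,0],
    [1,-1,0,0],
    [1,-1,0,0],
  ],
)

```text
time_s: 2.6
position: [0.4461, -0.0414, 0.2259]
ee_rot: [-0.006, 0.987, 0.162, -0.004]
ft_force: [-0.3, -0.3, 0.2]
grip_width: 0.999
```

Request:
arm_command(
  moves=[
    [1,-1,0,0],
    [1,-1,0,0],
    [1,-1,0,0],
    [1,-1,0,0],
    [0.5,-0.5,0,-0.1],
  ],
)

```text
time_s: 3.22
position: [0.503, 0.0775, 0.2247]
ee_rot: [-0.006, 0.977, 0.215, -0.005]
ft_force: [-0.1, 0.3, 0.3]
grip_width: 1.002
```

Request:
arm_command(
  moves=[
    [0,0,0,-0.17],
    [0,0,0,-0.17],
    [0,0,0,-0.17],
    [0,0,0,0],
  ],
)

```text
time_s: 3.72
position: [0.5021, 0.0789, 0.2228]
ee_rot: [-0.008, 0.881, 0.473, -0.005]
ft_force: [-0.5, -0.6, -0.3]
grip_width: 1.003
```

```bash
cat > go.py <<'E'
from station import robot
import numpy as np,sys
from scipy.spatial.transform import Rotation as Ro
s=robot.observe();R=Ro.from_quat(s["ee_rot"],scalar_first=True)
t=np.array(list(map(float,sys.argv[1:4])))
print(s["time_s"],"pos",s["position"],"q",s["q"].round(3),"F",s["ft_force"].round(1),"grip",s["grip_width"])
print("toolx az",np.degrees(np.arctan2(*R.as_matrix()[[1,0],0])),"z axis",R.as_matrix()[:,2].round(4))
print("units",(R.inv().apply(t-s["position"])/.02).round(2))
E
python3 go.py .5197 .0992 .150
```

```text
3.725 pos [0.50214295 0.07893856 0.22280588] q [ 0.148  0.158 -0.266  1.162  0.012  2.304] F [-0.5 -0.6 -0.3] grip 1.0027645851459213
toolx az 56.496210984871624 z axis [-0.0161  0.0094 -0.9998]
units [1.33 0.24 3.64]
```

Request:
arm_command(
  moves=[
    [0.7,0.12,0.6,0],
    [0.63,0.12,0.6,0],
    [0,0,0.6,0],
    [0,0,0.6,0],
    [0,0,0,0],
  ],
)

```text
time_s: 4.35
position: [0.5204, 0.1004, 0.1694]
ee_rot: [-0.008, 0.882, 0.471, -0.006]
ft_force: [0.4, 0.2, 0.2]
grip_width: 0.998
```

```bash
python3 go.py .5197 .0992 .150; python3 - <<'E'
from h import *
for n in C:
    f=viewer.grab_frame(n)[:,:,::-1]; cv2.imwrite(n+"1raw.png",f)
a=cv2.imread("scene1raw.png")[150:350,130:330];b=cv2.imread("top1raw.png")[110:260,90:290]
o=np.vstack([np.hstack([cv2.resize(a,(400,400)),cv2.resize(b,(400,300),interpolation=3) if 0 else cv2.copyMakeBorder(cv2.resize(b,(400,300)),0,100,0,0,cv2.BORDER_CONSTANT)])])
cv2.imwrite("pics/p1.png",cv2.convertScaleAbs(o,alpha=1.6))
E
```

```text
4.35 pos [0.52040696 0.10044832 0.16942963] q [ 0.183  0.231 -0.3    1.056  0.012  2.345] F [0.4 0.2 0.2] grip 0.9978897856522865
toolx az 56.14126996475244 z axis [-0.019   0.0089 -0.9998]
units [-0.07  0.03  0.97]
```

View pics/p1.png

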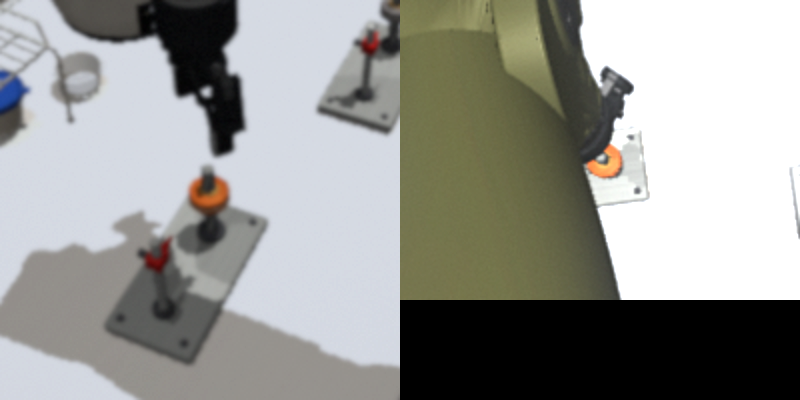

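The hand hangs above the orange collar in the scene view: fingertips near crop (222,152), collar (208,190). I'll check that the projected fingertips agree.

```bash
python3 - <<'E'
from h import *
from station import robot
from scipy.spatial.transform import Rotation as Ro
s=robot.observe();R=Ro.from_quat(s["ee_rot"],scalar_first=True).as_matrix()
for y in(-.05,-.0425,0,.0425,.05):
    print(y,((proj("scene",s["position"]+R@[0,y,-.013])[0])-[130,150])*2)
print(R[:,1])
E
```

```text
-0.05 [222.78604382 153.94257965]
-0.0425 [219.55159637 148.79752585]
0 [201.95256399 120.79218514]
0.0425 [185.51044579  94.61186331]
0.05 [182.72093105  90.16866399]
[ 0.83018332 -0.55715661 -0.01929137]
```

Request:
arm_command(
  moves=[
    [-0.03,0.05,0.9,0],
    [-0.02,0.05,0.9,0],
    [0,0,0.9,0],
    [0,0,0.9,0],
    [0,0,0,0],
  ],
)

```text
time_s: 5.08
position: [0.5241, 0.0989, 0.101]
ee_rot: [-0.007, 0.883, 0.47, -0.002]
ft_force: [-0.1, 0.1, 0.0]
grip_width: 1.0
```

```bash
python3 go.py .5194 .0994 .056
```

```text
5.075 pos [0.52414492 0.0988782  0.10100071] q [ 0.179  0.286 -0.397  0.896  0.012  2.343] F [-0.1  0.1  0. ] grip 1.0004120473662472
toolx az 56.026833137883614 z axis [-0.0095  0.0105 -0.9999]
units [-0.12 -0.18  2.25]
```

Request:
arm_command(
  moves=[
    [-0.1,-0.15,0.75,0],
    [-0.1,-0.1,0.75,0],
    [-0.05,-0.05,0.6,0],
    [0,0,0,0],
  ],
)

```text
time_s: 5.58
position: [0.5165, 0.0985, 0.0581]
ee_rot: [-0.006, 0.883, 0.47, -0.001]
ft_force: [-0.6, 0.3, -0.1]
grip_width: 0.999
```

```bash
python3 go.py .5194 .0994 .056
```

```text
5.575 pos [0.5165032  0.0985442  0.05808856] q [ 0.181  0.316 -0.467  0.792  0.012  2.345] F [-0.6  0.3 -0.1] grip 0.9993497098608413
toolx az 56.00934914450122 z axis [-0.007   0.0109 -0.9999]
units [0.12 0.1  0.1 ]
```

Request:
arm_command(
  moves=[
    [0.13,0.1,0.08,0],
    [0,0,0,0],
  ],
)

```text
time_s: 5.82
position: [0.5204, 0.0998, 0.0567]
ee_rot: [-0.006, 0.883, 0.47, -0.0]
ft_force: [-0.1, 0.1, -0.4]
grip_width: 1.001
```

Request:
arm_command(
  moves=[
    [0,0,0,0],
    [0,0,0,0],
    [0,0,0,0],
    [0,0,0,0],
  ],
  fingers=-1,
  grip_force=35,
)

```text
time_s: 6.32
position: [0.5196, 0.1014, 0.0576]
ee_rot: [-0.008, 0.883, 0.47, 0.0]
ft_force: [1.2, -1.3, -0.4]
grip_width: 0.479
```

```bash
python3 go.py .5194 .0994 .056
```

```text
6.325 pos [0.51964015 0.10135444 0.05762469] q [ 0.183  0.323 -0.459  0.793  0.016  2.347] F [ 1.2 -1.3 -0.4] grip 0.47936122014602933
toolx az 56.0181893650887 z axis [-0.0074  0.0146 -0.9999]
units [-0.09  0.05  0.08]
```

The width of 0.479 × 85 ≈ 41 mm matches the collar. Now I'll turn counter-clockwise and rise together.

Request:
arm_command(
  moves=[
    [0,0,-0.13,-0.1],
    [0,0,-0.13,-0.1],
    [0,0,-0.13,-0.1],
  ],
)

```text
time_s: 6.7
position: [0.5194, 0.1014, 0.0656]
ee_rot: [-0.008, 0.796, 0.606, 0.001]
ft_force: [-0.2, 0.5, 0.6]
grip_width: 0.471
```

```bash
python3 go.py .5196 .101 .061
```

```text
6.7 pos [0.51944995 0.10141442 0.06564522] q [ 0.183  0.313 -0.451  0.811  0.016  2.023] F [-0.2  0.5  0.6] grip 0.47109915404282793
toolx az 74.53955706456684 z axis [-0.0078  0.0152 -0.9999]
units [-0.02  0.02  0.23]
```

Request:
arm_command(
  moves=[
    [0,0,-0.18,-0.14],
    [0,0,-0.18,-0.14],
    [0,0,-0.18,-0.14],
    [0,0,-0.05,-0.04],
    [0,0,0,0],
  ],
)

```text
time_s: 7.32
position: [0.5191, 0.1014, 0.0782]
ee_rot: [-0.008, 0.622, 0.783, 0.004]
ft_force: [-0.1, 0.4, 0.3]
grip_width: 0.48
```

```bash
python3 go.py .5196 .101 .0816;  python3 - <<'E'
from h import *
f=viewer.grab_frame("scene")[:,:,::-1]; cv2.imwrite("scene2raw.png",f)
cv2.imwrite("pics/p2.png",cv2.convertScaleAbs(cv2.resize(f[200:330,160:290],(650,650),interpolation=cv2.INTER_CUBIC)[:600],alpha=1.8))
E
```

```text
7.325 pos [0.51910369 0.10144137 0.07820938] q [ 0.182  0.299 -0.437  0.84   0.017  1.525] F [-0.1  0.4  0.3] grip 0.4795793616768947
toolx az 103.03691977962175 z axis [-0.0083  0.0159 -0.9998]
units [-0.02  0.02 -0.17]
```

View pics/p2.png

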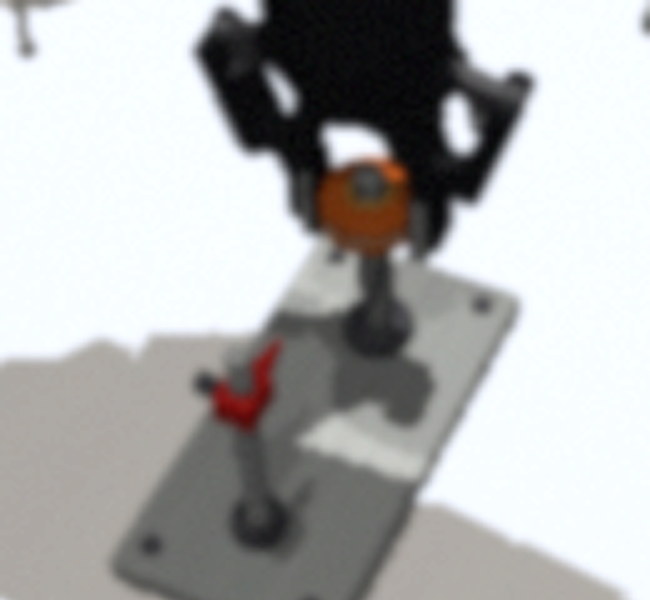

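The collar has followed the hand up the rod: it sits at crop (365,205) with a longer stretch of rod showing below it. The hand has turned 47°, a lift of 20.6 mm. About 3.5 mm remain.

Request:
arm_command(
  moves=[
    [0,0,-0.085,-0.065],
    [0,0,-0.085,-0.065],
    [0,0,0,0],
  ],
)

```text
time_s: 7.75
position: [0.519, 0.1014, 0.0816]
ee_rot: [-0.008, 0.567, 0.823, 0.004]
ft_force: [-1.5, 1.0, 1.7]
grip_width: 0.476
```

```bash
cat > m3.py <<'E'
from h import *
import sys
f=viewer.grab_frame("scene")[:,:,::-1]; cv2.imwrite(sys.argv[1]+"raw.png",f)
E
python3 go.py .5196 .101 .0816; python3 m3.py s3; python3 m2.py s3 .095 .099
```

```text
7.75 pos [0.51900785 0.1013788  0.08160826] q [ 0.182  0.296 -0.433  0.847  0.017  1.389] F [-1.5  1.   1.7] grip 0.4759575423369226
toolx az 110.8524376474379 z axis [-0.0086  0.016  -0.9998]
units [-0.03  0.02 -0.  ]
```

View pics/ov_s3.png

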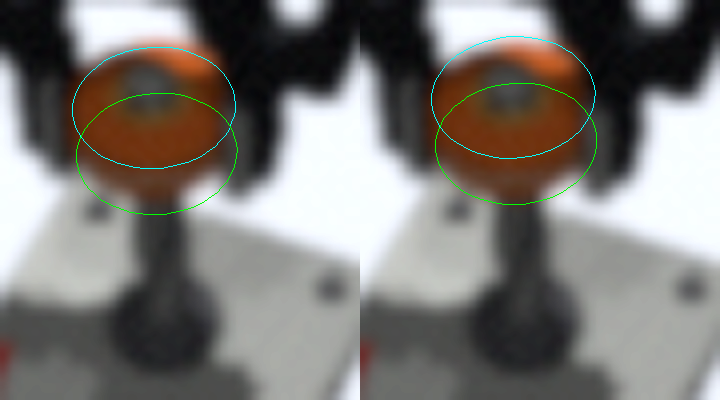

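The collar outline fits about 0.097–0.098 m against the tip at 0.098. I'll release it.

Request:
arm_command(
  moves=[
    [0,0,0,0],
    [0,0,0,0],
    [0,0,0,0],
    [0,0,0,0],
  ],
  fingers=1,
)

```text
time_s: 8.3
position: [0.5196, 0.101, 0.0814]
ee_rot: [-0.007, 0.569, 0.823, 0.004]
ft_force: [0.6, 0.7, 0.3]
grip_width: 1.0
```

Request:
arm_command(
  moves=[
    [0,0,-0.6,0],
    [0,0,-0.9,0],
    [0,0,-0.9,0],
    [0,0,-0.9,0],
    [0,0,-0.9,0],
  ],
)

```text
time_s: 8.93
position: [0.5197, 0.0995, 0.1698]
ee_rot: [-0.008, 0.569, 0.822, 0.004]
ft_force: [1.0, -0.7, -0.2]
grip_width: 0.997
```

Request:
arm_command(
  moves=[
    [0,0,-1,0],
    [0,0,-0.9,0],
    [0,0,-0.9,0],
    [0,0,0,0],
  ],
)

```text
time_s: 9.43
position: [0.5216, 0.0988, 0.2328]
ee_rot: [-0.005, 0.569, 0.822, 0.006]
ft_force: [-0.2, 0.5, 0.2]
grip_width: 0.998
```

```bash
python3 go.py .5196 .101 .0816; python3 m3.py s4; python3 m2.py s4 .095 .098; python3 - <<'E'
import cv2
f=cv2.imread("s4raw.png");cv2.imwrite("pics/s4z.png",cv2.convertScaleAbs(cv2.resize(f[220:340,170:280],None,fx=5,fy=5,interpolation=cv2.INTER_CUBIC),alpha=1.6))
E
```

```text
9.425 pos [0.52162739 0.09880845 0.23281685] q [ 0.177  0.182 -0.213  1.175  0.016  1.388] F [-0.2  0.5  0.2] grip 0.9979719081731256
toolx az 110.65570702914056 z axis [-0.0022  0.0158 -0.9999]
units [ 0.02 -0.08  7.56]
```

View pics/ov_s4.png

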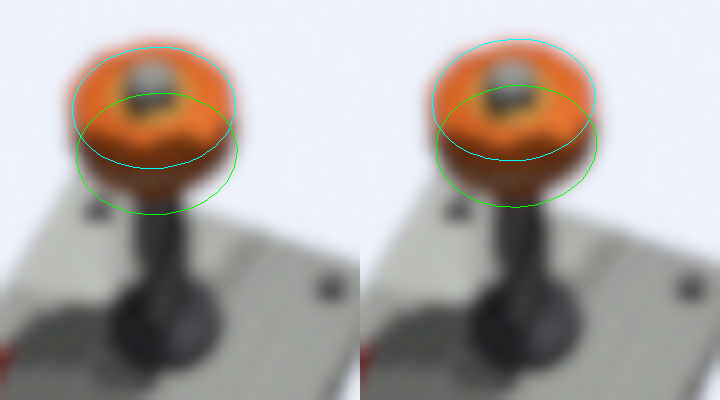

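View pics/s4z.png

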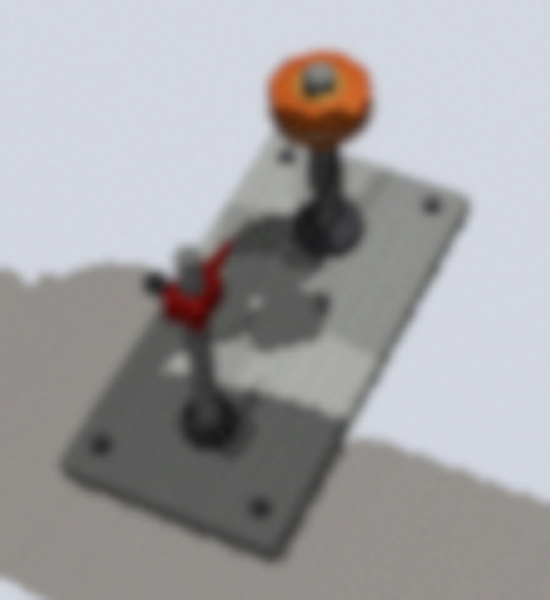

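The released collar's outline fits 0.097–0.099 m, the tip is still at crop (233,241), and the hand is clear at z = 0.233. I'll hand in.

```bash
python3 -c "
from station import close_job
print(close_job())"
```

```text
the job is handed in; nothing more can be done
None
```

I gripped the orange collar and turned it about 55° counter-clockwise while rising 24 mm. I then let go, backed straight up to z = 0.233 m, and handed the job in at about 9.5 s of the 29 s allowed.

- **Collar height:** after release the outline fits a mid-height of about 0.097–0.099 m. The pointer tip was triangulated at 0.098 m, so the difference is within about 2 mm against the 8 mm tolerance.
- **Pointer and grip:** the pointer tip is at the same pixel as before. The gripper is fully open, well clear of the stand, with about zero wrist force.
- **Grey collar:** the hand only passed over its stand, about 0.23 m above the table. I did not measure the grey collar afterwards.
- **Disagreement:** the starting height from the scene picture alone was 0.0725–0.074 m, slightly under the 0.075 m that the given sizes imply. I used 0.0745 m. An automatic outline fit using both cameras gave 0.076 m, with a 1 px error.
- **Not seen:** the white line was too blurred to see, so the height comes from the ring's outline, not the line itself.

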